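# Lay carved sample tiles in an overlapping fan in the drying tray

## Robot

A 7-joint arm with a two-finger parallel gripper is mounted at the origin on the work surface. World frame = base frame: x ahead of the robot, y to its left, z up, the work surface at z = 0. Lengths are in m, angles in degrees, forces in N, time in s.
With the tool pointing down it reaches from about 0.425 to 0.875 m from the base axis. Payload 4.7 kg.
Tool frame: the origin (TCP) lies at the very end of the fingers, on their centre line; the grasp point (between the pads) lies bot.tcp_to_grasp behind it (bot.tcp_to_grasp is the distance from the TCP to the grasp point, in m); z points along the fingers, y is the line along which they close (so a half turn about z gives the same grasp; the last joint's range is limited). The gripper opens to 87 mm and grips with 3 to 60 N. Pads are 19 mm wide; open, the fingers measure 117 mm over their backs; the gripper's body (75 mm by 190 mm) begins 51 mm behind the grasp point.
Start: joints at [-66.171, 18.392, -4.016, 83.108, 1.295, 78.541, -3.26], TCP at [0.254, 0.598, 0.223] pointing down, gripper open.
Joint ranges: [-163.93, 163.93], [-17.29, 119.83], [-79.2, 71.16], [3.27, 140.29], [-89.18, 269.18], [5.43, 117.66], [-154.24, 154.24]. Speed limits (degrees/s): [147.25, 147.25, 180, 180, 180, 180, 180].

## Interface

Orientations are given as [roll, pitch, yaw] about the fixed x, y, z axes, in that order (R = Rz(yaw) Ry(pitch) Rx(roll)).
In Python, from cell import bot gives the robot as it stands. The module is installed in compiled form; this text tells all that it offers.
- The arm moves only by the tool jog_arm, never from a script. Its argument "plan" is a list that holds one entry, the list of rows, each a list of 7 numbers: the finger opening in mm, from 0 to 87, then the shift along the tool's x, y, z in mm, then the turn, a rotation vector about the tool's x, y, z in rad. In form: [[[gripper, dx, dy, dz, ax, ay, az], ...]]. A call has 1 to 10 rows; each row shifts and turns the commanded pose from where the row before left it, along the tool's axes as they then stand; what a row does not reach is not made up. A row lasts 1/12 s, in which the tool goes at most 41.7 mm and 7.16 degrees, less where a joint would pass 70% of its speed; a pose out of reach is approached as far as the arm can. A call is refused whole if a number of a shift passes 41.7 or a number of a turn 0.125, either way. A call with a gripper value outside its range is refused whole. The fingers move at their own pace and stop on an object; "grip_force" is the grip in N (left out, the last holds). Time passes only in rows, so rows that do not move let the fingers close. It gives the time, the measured TCP pose, the force, the opening and the grip force at its end, in the units of the state.
- bot.get_state(): the state, without advancing time (a new reading comes with each control period).
- bot.capture(name): name is "scene" or "top"; returns a dict with "color" (400x640x3 uint8, red, green, blue), "fx", "fy", "cx", "cy" (pixels), "world_to_cam" (4x4, takes a point from world to camera coordinates). Camera axes: x right, y down, z forward; pixel columns grow to the right and rows downward; lengths in m; the calibration is good to about 2 mm. A picture is of the moment at which its call begins. There is no depth.
- bot.sign_off(): hands the job in; it is judged then, once.
The state is a dict: "time_s": time; "qpos": joint angles; "joint_vel": joint speeds; "effort": joint torques, N m; "position": TCP position; "tcp_rot": TCP orientation; "ft_force": force on the tool from outside, world axes, zero at the start; "torque": the same for the moment, N m; "opening": finger opening in m; "finger_force": force on a finger pad.
Only numpy, scipy, OpenCV 4.12 (cv2) and the standard library are available. Lean on these libraries where they do the work, as an engineer would, in place of code of your own. Each camera call takes 0.05 s, during which the arm holds its last target. There are 200 camera calls.

## Task

Carry on the fan in the drying tray, which begins with the sample tile pinned in its left-hand row. First put the longer loose tile in the middle row, then the shorter one in the right-hand row. Each goes square end down and carved face up, with that end tucked right home under the lip of its cleat, square and central in the tray, and its head end leaning on the tile behind; do not jam the tiles hard against the tray, and leave the mallet, gouge and stone alone.

Things in the scene. Friction and masses are not known exactly. Their poses are not given: they have to be found in the camera images.
- tray: wooden drying tray fixed to the bench, 220 mm long (own x, to the robot's left), 136 mm wide (own y); origin at the centre of its underside, z up. Floor top 10 mm up; 6 mm high edge strips at y = +-60 to 68 mm. Three rigid cleats cross its middle, with wall faces (looking to +x) at x = -75, -20 and +35 mm: the right-hand, middle and left-hand rows, as the robot sees them. The left-hand row holds the pinned tile.
- mid_cleat (a point): middle-row cleat: foot of its wall face, at floor level on the centre line; axes as the tray's. Cleat 50 mm long in y; wall 4 mm thick, 13 mm high; a 2 mm thick lip on top overhangs the face 4 mm to +x, 11 mm clear beneath. A toe goes down to the floor behind the lip, tile some 9 deg steeper than at rest so its head clears, then slides to -x until it butts. Home, it slopes 30 deg, head up to +x.
- right_cleat (a point): right-hand row cleat, the same size and shape: foot of its wall face, at floor level on the centre line. A tile home here rests sloping about 17 deg, its head end up to +x on the face of the tile in the middle row.
- pinned_head (a point): head end of the fixed sample tile (100 x 60 x 7 mm) in the left-hand row, centre of its upper end face; it leans at 50 deg from level, head up and to +x, toe under its cleat, about 91 mm above the bench at its top
- long_tile_mid (a point): centre (half-way up) of the longer tile: carved wooden sample tile 105 mm long (own x), 60 wide (own y), 7 thick (own z). Square end = toe (own -x); the last 14 mm of the head end (+x) is narrowed to 36 mm, with a hole mark; carved face = own +z. Starts flat on the bench, carved face up, head end roughly away and to the left, left or right of the tray (the two may be swapped).
- long_tile_toe (a point): middle of the longer tile's toe end face, half-way up its thickness, 52.5 mm from the tile's centre; axes as the tile's
- short_tile_mid (a point): centre (half-way up) of the shorter tile: carved wooden sample tile 90 mm long (own x), 60 wide (own y), 7 thick (own z). Square end = toe (own -x); the last 14 mm of the head end (+x) is narrowed to 36 mm, with a hole mark; carved face = own +z. Starts flat on the bench, carved face up, head end roughly away and to the left, left or right of the tray (the two may be swapped).
- short_tile_toe (a point): middle of the shorter tile's toe end face, half-way up its thickness, 45 mm from the tile's centre; axes as the tile's
- mallet: bystander: carver's wooden mallet standing on its head, 90 mm across, 235 mm tall, origin at the centre of its underside
- gouge: bystander: gouge lying on the bench, 240 mm long (own x, blade to +x), 24 mm wide; origin under its middle
- stone: bystander: grey sharpening stone 150 x 50 x 25 mm lying flat, origin at the centre of its underside

How it is judged (in metres and radians):
On the way, in this order (a step that is already met when the one before it is completed fails the run):
1. the longer tile is set in the middle row, toe home under the lip, leaning on the pinned tile, released (x of long_tile_toe in the frame of tray between -0.021 and -0.0155 m and y of long_tile_toe in the frame of tray between -0.012 and 0.012 m and z of long_tile_toe in the frame of tray between 0.008 and 0.0165 m and y of long_tile_mid in the frame of tray between -0.012 and 0.012 m and angle between long_tile_mid's own z axis and vertical between 0.45 and 0.62 rad and angle between the y axis of long_tile_mid and the y axis of tray, either way round below 0.14 rad and contact force between the fingers and long_tile below 0.05 N and linear speed of long_tile below 0.01 m/s), for 0.2 s.
2. the shorter tile is set in the right-hand row, toe home under the lip, leaning on the longer tile, released (x of short_tile_toe in the frame of tray between -0.076 and -0.0705 m and y of short_tile_toe in the frame of tray between -0.012 and 0.012 m and z of short_tile_toe in the frame of tray between 0.008 and 0.0165 m and y of short_tile_mid in the frame of tray between -0.012 and 0.012 m and angle between short_tile_mid's own z axis and vertical between 0.22 and 0.38 rad and angle between the y axis of short_tile_mid and the y axis of tray, either way round below 0.14 rad and contact force between the fingers and short_tile below 0.05 N and linear speed of short_tile below 0.01 m/s), for 0.2 s.
At the end, for the whole second after the job is handed in: Both tiles lie released and still, carved face up: longer in the middle row at 26-35 deg, shorter in the right-hand row at 13-21 deg; toe on the floor, its middle within 4.5 mm of the cleat wall (under the lip), tile within 12 mm of the centre line and square to 0.14 rad (all of step 1 and all of step 2); the robot touches nothing.
It fails at once if the mallet is moved by more than 20 mm (distance of mallet from where it was at the start of the episode above 0.02 m).
It fails at once if the gouge is moved by more than 20 mm (distance of gouge from where it was at the start of the episode above 0.02 m).
It fails at once if the stone is moved by more than 20 mm (distance of stone from where it was at the start of the episode above 0.02 m).
It fails at once if a tile is jammed against the tray with more than 45 N (contact force between any of long_tile, short_tile and tray above 45 N).
It also fails if it takes over 69 s, if anything falls off the work surface, if the arm or the gripper's body presses on something with over 40 N, if the wrist force passes 120 N, or if a joint passes its speed limit or range.

## Working session

There is one attempt and no reset: what is moved stays moved. The work goes in short steps, Python scripts to look and compute and a tool call to move; the robot and the scene stay as the last step left them, time stands still between calls to the robot, and variables do not carry over. Pictures are saved under pics/ and viewed, at most 10 in all, crops included, and the job is handed in when it is done.

Besides the shell and the picture viewer there is one more tool, called after "Emit:" as a command line: name --argument value ..., lists and objects as JSON in quotes. jog_arm: Moves the arm, as the interface text tells. Its arguments: {"type":"object","properties":{"plan":{"type":"array","items":{"type":"array","items":{"type":"array","items":{"type":"number"}}}},"grip_force":{"type":"number"}},"required":["plan"]}

```bash
mkdir -p pics; python3 - <<'E'
from cell import bot
import cv2,numpy as np
for n in("scene","top"):
    c=bot.capture(n); cv2.imwrite(f"pics/{n}0.png",c["color"][:,:,::-1])
    print(n,c["fx"],c["fy"],c["cx"],c["cy"]);print(np.round(c["world_to_cam"],4).tolist())
s=bot.get_state();print(s,bot.tcp_to_grasp)
E
```

```text
scene 473.6577025876591 473.6577025876591 314.6249812282327 201.75973002000094
[[0.4829, 0.8757, -0.0001, -0.2762], [0.751, -0.4142, -0.5142, -0.3713], [-0.4503, 0.2483, -0.8577, 1.5331], [0.0, 0.0, 0.0, 1.0]]
top 504.01620888204206 504.01620888204206 320.0409169275555 206.35761680155377
[[-0.1113, -0.9938, -0.0057, 0.0705], [-0.9724, 0.1101, -0.2056, 0.589], [0.2049, -0.0173, -0.9786, 1.2392], [0.0, 0.0, 0.0, 1.0]]
{'time_s': 0.1, 'qpos': array([-66.16986423,  18.4320189 ,  -4.01383766,  83.16857688,
         1.29583624,  78.53901165,  -3.26030193]), 'joint_vel': array([-0.04327754,  0.05292133, -0.05850018, -0.10903733,  0.08594487,
        0.02024566,  0.01963425]), 'effort': array([ 9.86875375e-05, -4.92572200e+01, -4.05531870e-01, -3.13398993e+01,
       -6.40429440e-02,  3.93975258e-02,  7.12976907e-05]), 'position': array([0.25408428, 0.59775274, 0.22159648]), 'tcp_rot': array([-1.79905661e+02,  6.78479040e-03,  1.56977736e+02]), 'ft_force': array([-0.02625946, -0.44639086,  0.64499255]), 'torque': array([ 0.00817247,  0.01574622, -0.05636906]), 'finger_force': 0.0, 'opening': 0.08682794569501256} 0.0187
```

View pics/scene0.png

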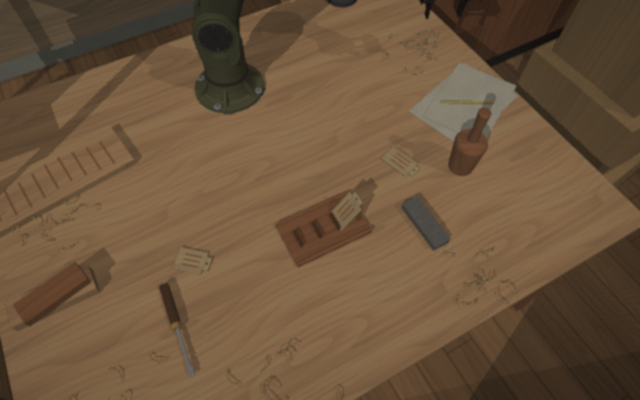

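View pics/top0.png

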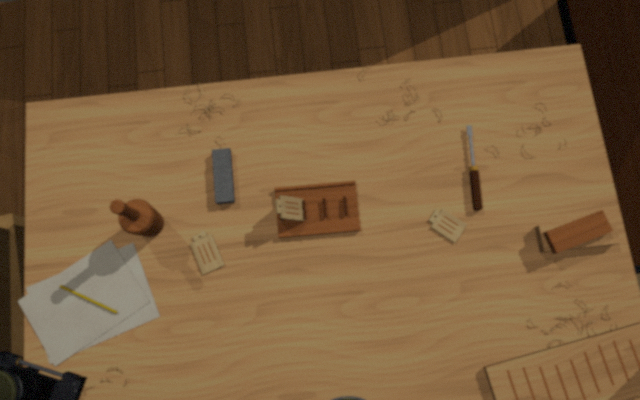

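The scene view shows the tiles at about (402,162) and (193,260), and the tray at about (325,228). In the top view they are at (207,253), (447,226) and (317,210). The pinned tile is on the left, the stone at (223,176), mallet at (140,218) and gouge at (473,168).

```bash
python3 - <<'E'
import cv2,numpy as np
T=cv2.imread("pics/top0.png");S=cv2.imread("pics/scene0.png")
def crop(I,c,r=(32,32),k=(4)):
    x,y=c;return cv2.convertScaleAbs(cv2.resize(I[y-r[1]:y+r[1],x-r[0]:x+r[0]],None,fx=k,fy=k,interpolation=cv2.INTER_CUBIC),alpha=1.4)
a=np.hstack([crop(T,(207,253)),crop(T,(447,226)),crop(T,(312,210),(32,32),4)])
b=np.hstack([crop(S,(402,162)),crop(S,(193,260)),crop(S,(345,215))])
cv2.imwrite("pics/crops0.png",np.vstack([a,b]))
for n,p in(("tile",(207,255)),("bench",(207,285)),("tile2",(447,224)),("bench2",(447,260))):
    print(n,cv2.cvtColor(T,cv2.COLOR_BGR2HSV)[p[1]-2:p[1]+3,p[0]-2:p[0]+3].reshape(-1,3).mean(0))
E
```

```text
tile [ 17.12 119.92 140.92]
bench [ 16.48 125.6  149.  ]
tile2 [ 17.84 114.56 142.84]
bench2 [ 16.92 123.72 150.52]
```

View pics/crops0.png

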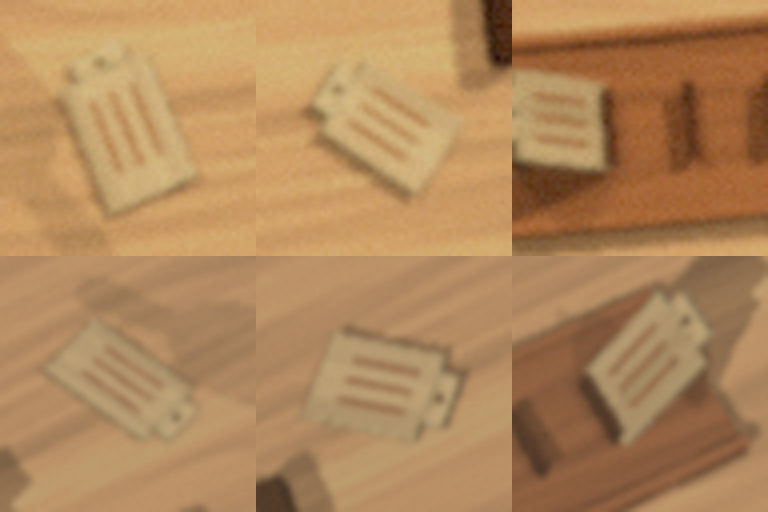

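Upper-left is the top view's left tile, which is the longer one, with its head up-left. The right tile is the shorter one, with its head up-left too. Next I segment by colour in both views.

```bash
cat > h.py <<'E'
import cv2,numpy as np
from cell import bot
def ray(c,px,z):
    M=np.array(c["world_to_cam"]);R,t=M[:3,:3],M[:3,3];o=-R.T@t
    d=R.T@np.array([(px[0]-c["cx"])/c["fx"],(px[1]-c["cy"])/c["fy"],1]);return o+d*(z-o[2])/d[2]
def proj(c,p):
    q=np.array(c["world_to_cam"])@np.append(p,1);return np.array([c["fx"]*q[0]/q[2]+c["cx"],c["fy"]*q[1]/q[2]+c["cy"]])
E
python3 - <<'E'
from h import *
for n,ps in(("top",((207,253),(447,226))),("scene",((402,162),(193,260)))):
    c=bot.capture(n);I=cv2.cvtColor(cv2.GaussianBlur(c["color"],(0,0),.7),cv2.COLOR_RGB2LAB).astype(float)
    for nm,L,(x,y) in zip(("long","short"),(.105,.09),ps):
        w=I[y-32:y+32,x-32:x+32];med=np.median(w.reshape(-1,3),0)
        f=w[:,:,1]  # redness
        u=cv2.resize(f.astype(np.float32),None,fx=4,fy=4,interpolation=cv2.INTER_CUBIC)
        u8=cv2.normalize(u,None,0,255,cv2.NORM_MINMAX).astype(np.uint8)
        th,m=cv2.threshold(u8,0,255,cv2.THRESH_BINARY_INV+cv2.THRESH_OTSU)
        m=cv2.morphologyEx(m,cv2.MORPH_CLOSE,np.ones((17,17)));m=cv2.morphologyEx(m,cv2.MORPH_OPEN,np.ones((17,17)))
        cs,_=cv2.findContours(m,0,2);k=max(cs,key=cv2.contourArea)[:,0,:]
        P=np.array([ray(c,((px+.5)/4-.5+x-32,(py+.5)/4-.5+y-32),.007)[:2] for px,py in k])
        r=cv2.minAreaRect((P*1000).astype(np.float32));print(n,nm,r)
        cv2.imwrite(f"pics/m_{n}_{nm}.png",m)
v=np.hstack([cv2.imread(f"pics/m_{n}_{k}.png") for n in("top","scene") for k in("long","short")]);cv2.imwrite("pics/m.png",cv2.resize(v,(800,200)))
# tray corners, top view: mask of reddish dark
for n,p in(("top",(317,210)),("scene",(325,228))):
    c=bot.capture(n);H=cv2.cvtColor(c["color"],cv2.COLOR_RGB2LAB).astype(float);print(n,[H[q[1],q[0]] for q in ((p[0]+ -20,p[1]+22),(p[0],p[1]-60))])
E
```

```text
top long ((520.083984375, 304.02264404296875), (153.3639373779297, 122.63641357421875), 88.4981460571289)
top short ((530.197998046875, -311.70343017578125), (136.3013916015625, 111.2400131225586), 83.53912353515625)
scene long ((521.677490234375, 315.3586730957031), (121.93195343017578, 80.77803039550781), 7.969385147094727)
scene short ((522.3583984375, -329.761962890625), (99.45494079589844, 107.57762908935547), 82.40983581542969)
top [array([ 80., 144., 154.]), array([135., 135., 154.])]
scene [array([ 84., 140., 147.]), array([122., 135., 150.])]
```

View pics/m.png

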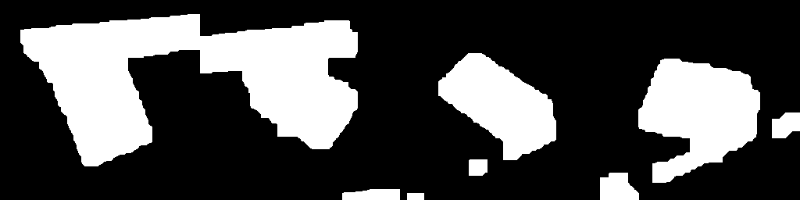

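The masks leak into the bench grain, so I'll use the corners read from the enlarged crops (both views), and segment the tray by darkness.

```bash
cat > m.py <<'E'
from h import *
T=bot.capture("top");S=bot.capture("scene")
def f(c,o,L,z=.007): return [np.round(1000*ray(c,((u+.5)/4-.5+o[0]-32,(v+.5)/4-.5+o[1]-32),z)[:2],1) for u,v in L]
print("order toeA toeB headA headB")
for nm,c,o,L in(("long",T,(207,253),[(110,215),(198,178),(70,74),(122,44)]),("long",S,(402,162),[(42,112),(95,62),(165,184),(197,152)]),
 ("short",T,(447,226),[(156,198),(206,125),(54,112),(82,62)]),("short",S,(193,260),[(49,156),(86,72),(186,169),(209,116)])):
    P=np.array(f(c,o,L));t=(P[0]+P[1])/2;h=(P[2]+P[3])/2;d=h-t;w=P[1]-P[0]
    print(nm,"toe",t.round(1),"head",h.round(1),"len",np.hypot(*d).round(1),"w",np.hypot(*w).round(1),"yaw",np.degrees(np.arctan2(d[1],d[0])).round(1),"yaw_w",np.degrees(np.arctan2(w[1],w[0])).round(1))
for n,c,p in(("top",T,(317,210)),("scene",S,(325,228))):
    H=cv2.cvtColor(c["color"],cv2.COLOR_RGB2LAB).astype(float)
    m=((H[:,:,1]>137.5)&(H[:,:,0]<110)).astype(np.uint8)*255;w=np.zeros_like(m);w[p[1]-60:p[1]+60,p[0]-70:p[0]+70]=1;m=m*w
    m=cv2.morphologyEx(m,cv2.MORPH_CLOSE,np.ones((9,9)));m=cv2.morphologyEx(m,cv2.MORPH_OPEN,np.ones((5,5)))
    k=max(cv2.findContours(m,0,2)[0],key=cv2.contourArea)
    P=np.array([ray(c,q,.014)[:2]*1000 for q in k[:,0,:]],np.float32);r=cv2.minAreaRect(P)
    q=cv2.approxPolyDP(cv2.convexHull(k),4,True)[:,0]
    print(n,r,"\n",[(tuple(a.tolist()),ray(c,a,.014)[:2].round(4).tolist()) for a in q])
    b=cv2.resize(c["color"][p[1]-50:p[1]+50,p[0]-65:p[0]+65,::-1],None,fx=6,fy=6,interpolation=cv2.INTER_CUBIC);cv2.imwrite(f"pics/tray_{n}.png",cv2.convertScaleAbs(b,alpha=1.6))
E
python3 m.py
python3 - <<'E'
import cv2,numpy as np
a=cv2.imread("pics/tray_top.png");b=cv2.imread("pics/tray_scene.png")
cv2.imwrite("pics/tr.png",np.vstack([a[100:400],b[150:450]]))
E
```

```text
order toeA toeB headA headB
long toe [467.2 301. ] head [562.4 333.2] len 100.6 w 61.7 yaw 18.7 yaw_w -73.3
long toe [467.2 299.8] head [566.6 330.3] len 103.9 w 62.4 yaw 17.0 yaw_w 108.2
short toe [ 488.3 -357.5] head [ 546.5 -290.9] len 88.4 w 60.7 yaw 48.9 yaw_w -42.7
short toe [ 488.3 -356.6] head [ 547.3 -291.2] len 88.1 w 60.8 yaw 48.0 yaw_w 136.9
top ((593.9120483398438, 19.780532836914062), (237.24037170410156, 145.95452880859375), 88.8864974975586) 
 [((355, 182), [0.6593, -0.098]), ((359, 230), [0.5279, -0.0921]), ((272, 241), [0.5245, 0.1398]), ((275, 188), [0.6671, 0.1185])]
scene ((598.879150390625, 10.017333984375), (218.33999633789062, 139.6798553466797), 88.64466094970703) 
 [((366, 222), [0.641, 0.1182]), ((366, 233), [0.6689, 0.1007]), ((304, 263), [0.6653, -0.0823]), ((296, 262), [0.6531, -0.0988]), ((277, 227), [0.5399, -0.0961]), ((334, 197), [0.5322, 0.0827])]
```

View pics/tr.png

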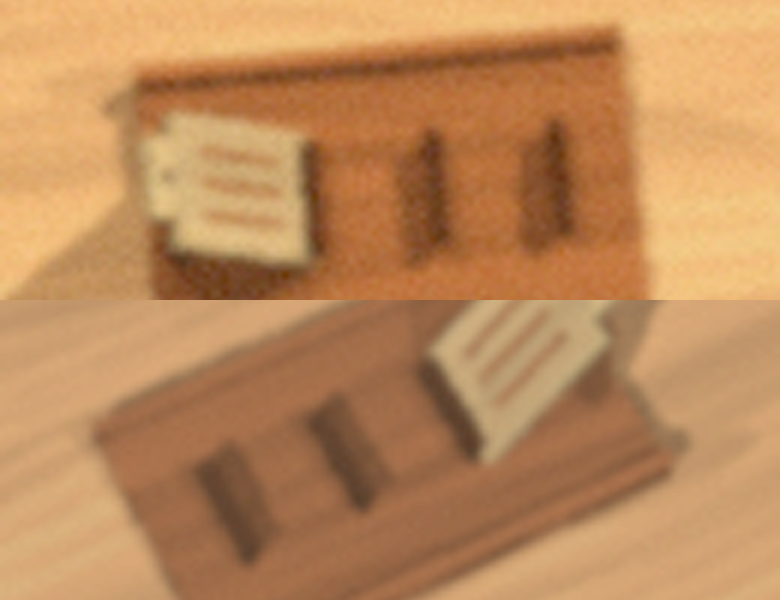

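```bash
python3 - <<'E'
from h import *
T=bot.capture("top");S=bot.capture("scene")
for n,c in(("T",T),("S",S)):
    M=np.array(c["world_to_cam"]);print(n,"cam",(-M[:3,:3].T@M[:3,3]).round(3))
t=lambda u,v,z:(1000*ray(T,((u+.5)/6-.5+252,(v+100.5)/6-.5+160),z)[:2]).round(1)
s=lambda u,v,z:(1000*ray(S,((u+.5)/6-.5+260,(v-149.5)/6-.5+178),z)[:2]).round(1)
print("T far corners",t(138,80,.016),t(617,36,.016))
print("T cleat mids(top)",t(562,185,.025),t(437,195,.025),t(313,205,.025))
print("T cleat ends",t(557,120,.025),t(567,248,.025),t(432,133,.025),t(443,258,.025))
print("T right edge",t(621,60,.010),t(650,295,.010))
print("S near-right corner",s(95,432,.016),"near edge far pt",s(360,305,.016),"right edge",s(97,440,.010),s(180,590,.01))
print("S far left corner top",s(672,462,.016),s(420,585,.016))
print("S cleat mid corner",s(310,412,.025),s(365,510,.025),s(338,397,.025),s(385,487,.025))
print("S cleat right corner",s(198,465,.025),s(248,560,.025),s(230,445,.025),s(270,540,.025))
# darkness masks of the cleats, in the top view
L=cv2.cvtColor(cv2.GaussianBlur(T["color"],(0,0),.6),cv2.COLOR_RGB2LAB)[:,:,0].astype(float)
for v in (150,185,220,240):
    y=int((v+100)/6+160);print(y,L[y,300:362].round().astype(int).tolist())
E
```

```text
T cam [0.327 0.027 1.334]
S cam [ 1.103 -0.293  1.124]
T far corners [662.3 119.9] [658.3 -96.2]
T cleat mids(top) [591.3 -62.7] [593.   -7.3] [594.7  47.7]
T cleat ends [620.8 -64.1] [562.9 -61.4] [621.2  -8.2] [564.6  -6.7]
T right edge [648.5 -97.1] [540.5 -96.4]
S near-right corner [532.4 -96.9] near edge far pt [532.   37.4] right edge [533.4 -96.9] [616.  -98.2]
S far left corner top [668.2 118.3] [666.2  -8.1]
S cleat mid corner [573.8 -11.2] [627.5 -13.5] [573.2   3.2] [ 6.22e+02 -5.00e-01]
S cleat right corner [573.3 -66.5] [624.1 -68.9] [571.3 -49.7] [620.3 -56.2]
201 [115, 102, 82, 67, 65, 72, 79, 84, 85, 85, 82, 84, 85, 83, 83, 84, 83, 82, 82, 79, 76, 70, 59, 50, 52, 60, 71, 79, 83, 83, 84, 85, 84, 85, 85, 86, 85, 83, 78, 73, 69, 63, 59, 54, 52, 54, 64, 74, 83, 88, 88, 89, 88, 86, 88, 90, 95, 104, 114, 122, 126, 127]
207 [114, 102, 79, 58, 54, 65, 77, 85, 88, 90, 92, 91, 91, 91, 90, 90, 88, 83, 76, 70, 65, 61, 58, 54, 52, 57, 66, 75, 81, 85, 86, 86, 85, 85, 85, 85, 84, 80, 73, 67, 62, 61, 60, 56, 52, 53, 58, 67, 75, 80, 83, 85, 85, 85, 83, 84, 88, 97, 112, 124, 131, 132]
213 [121, 117, 100, 76, 60, 58, 67, 77, 82, 88, 88, 87, 87, 90, 89, 90, 89, 85, 80, 71, 66, 66, 64, 57, 53, 52, 62, 71, 78, 84, 85, 88, 88, 88, 86, 86, 86, 83, 77, 70, 64, 62, 64, 62, 56, 51, 52, 61, 71, 79, 83, 84, 84, 86, 86, 85, 86, 88, 99, 114, 125, 131]
216 [125, 119, 102, 77, 59, 56, 66, 75, 81, 85, 87, 86, 88, 86, 87, 88, 88, 83, 79, 71, 66, 61, 59, 58, 55, 53, 57, 65, 76, 80, 82, 85, 86, 85, 84, 84, 83, 80, 74, 67, 63, 64, 65, 64, 66, 67, 70, 73, 75, 79, 82, 87, 89, 87, 87, 87, 87, 91, 101, 115, 128, 134]
```

Long tile: centre about (517,316) mm, yaw about 17.6°. Short tile: centre about (518.5,−323.6), yaw about 48°. Both match the given sizes. The tray origin is about (597.5,12.7), yaw 88.8°, and the cleats in the top view agree with this to 0.5 mm along the tray. Moving now.

Emit:
jog_arm --plan '[[[87, -35.2, -15.6, 0, 0, 0, 0], [87, -35.2, -15.6, 0, 0, 0, 0], [87, -35.2, -15.6, 0, 0, 0, 0], [87, -35.2, -15.6, 0, 0, 0, 0], [87, -35.2, -15.6, 0, 0, 0, 0], [87, -35.2, -15.6, 0, 0, 0, 0], [87, -35.2, -15.6, 0, 0, 0, 0], [87, -35.2, -15.6, 0, 0, 0, 0], [87, -35.2, -15.6, 0, 0, 0, 0], [87, -35.2, -15.6, 0, 0, 0, 0]]]'

```text
time_s: 1.33
position: [0.5183, 0.3155, 0.223]
tcp_rot: [180.0, 0.0, 157.0]
ft_force: [0.5, 1.7, -0.5]
opening: 0.087
finger_force: 0.0
```

Emit:
jog_arm --plan '[[[87, 0, 0, 6, 0, 0, 0.122], [87, 0, 0, 6, 0, 0, 0.122], [87, 0, 0, 6, 0, 0, 0.122], [87, 0, 0, 6, 0, 0, 0.122], [87, 0, 0, 6, 0, 0, 0.122], [87, 0, 0, 6, 0, 0, 0.122], [87, 0, 0, 6, 0, 0, 0.122], [87, 0, 0, 6, 0, 0, 0.122], [87, 0, 0, 6, 0, 0, 0.122], [87, 0, 0, 6, 0, 0, 0.122]]]'

```text
time_s: 2.17
position: [0.5172, 0.3171, 0.1624]
tcp_rot: [180.0, -0.0, 86.7]
ft_force: [0.6, -0.8, 0.0]
opening: 0.0869
finger_force: 0.0
```

Emit:
jog_arm --plan '[[[87, 0, 0, 6, 0, 0, 0.122], [87, 0, 0, 6, 0, 0, 0.122], [87, 0, 0, 6, 0, 0, 0.122], [87, 0, 0, 6, 0, 0, 0.122], [87, 0, 0, 6, 0, 0, 0.122], [87, 0, 0, 6, 0, 0, 0.122], [87, 0, 0, 6, 0, 0, 0.122], [87, 0, 0, 6, 0, 0, 0.122], [87, 0, 0, 6, 0, 0, 0.122], [87, 0, 0, 6, 0, 0, 0.122]]]'

```text
time_s: 3.0
position: [0.5172, 0.3172, 0.1025]
tcp_rot: [-180.0, -0.0, 16.8]
ft_force: [-1.2, -0.5, -1.2]
opening: 0.087
finger_force: 0.0
```

Emit:
jog_arm --plan '[[[87, 0, 0, 20, 0, 0, -0.014], [87, 0, 1, 20, 0, 0, 0], [87, 0, 0, 20, 0, 0, 0], [87, 0, 0, 18, 0, 0, 0], [87, 0, 0, 12, 0, 0, 0], [87, 0, 0, 6, 0, 0, 0], [87, 0, 0, 4, 0, 0, 0], [87, 0, 0, 0, 0, 0, 0]]]'

```text
time_s: 3.67
position: [0.5175, 0.3161, 0.0024]
tcp_rot: [180.0, 0.0, 18.0]
ft_force: [-0.9, 0.5, 0.0]
opening: 0.0869
finger_force: 0.0
```

Emit:
jog_arm --plan '[[[50, 0, 0, 0, 0, 0, 0], [50, 0, 0, 0, 0, 0, 0], [50, 0, 0, 0, 0, 0, 0], [50, 0, 0, 0, 0, 0, 0], [50, 0, 0, 0, 0, 0, 0], [50, 0, 0, 0, 0, 0, 0]]]' --grip_force 20

```text
time_s: 4.17
position: [0.5177, 0.3163, 0.003]
tcp_rot: [-180.0, -0.0, 18.0]
ft_force: [0.1, -0.8, 0.8]
opening: 0.0597
finger_force: 20.0
```

Emit:
jog_arm --plan '[[[50, 0, 0, -20, 0, 0, 0], [50, 0, 0, -25, 0, 0, -0.137], [50, 0, 0, -25, 0, 0, -0.12]]]'

```text
out of range
```

Emit:
jog_arm --plan '[[[50, 0, 0, -20, 0, 0, 0], [50, 0, 0, -26, 0, 0, -0.124], [50, 0, 0, -26, 0, 0, -0.124], [50, 0, 0, -26, 0, 0, -0.124], [50, 0, 0, -26, 0, 0, -0.124], [50, 0, 0, -26, 0, 0, -0.124], [50, 0, 0, 0, 0, 0, -0.124], [50, 0, 0, 0, 0, 0, -0.124], [50, 0, 0, 0, 0, 0, -0.124], [50, 0, 0, 0, 0, 0, -0.124]]]'

```text
time_s: 5.0
position: [0.5175, 0.316, 0.1528]
tcp_rot: [180.0, -0.0, 82.3]
ft_force: [0.0, 0.3, -0.2]
opening: 0.0595
finger_force: 20.0
```

Emit:
jog_arm --plan '[[[50, 0, 0, 0, 0, 0, -0.12], [50, -33.5, 10.8, 0, 0, 0, 0], [50, -33.5, 10.8, 0, 0, 0, 0], [50, -33.5, 10.8, 0, 0, 0, 0], [50, -33.5, 10.8, 0, 0, 0, 0], [50, -33.5, 10.8, 0, 0, 0, 0], [50, -33.5, 10.8, 0, 0, 0, 0], [50, -33.5, 10.8, 0, 0, 0, 0], [50, -33.5, 10.8, 0, 0, 0, 0], [50, 0, 0, 0, 0, 0, 0]]]'

```text
time_s: 5.83
position: [0.5997, 0.0356, 0.1531]
tcp_rot: [179.9, 0.3, 88.1]
ft_force: [-0.1, -1.6, 0.3]
opening: 0.0596
finger_force: 20.0
```

Emit:
jog_arm --plan '[[[50, 0, 0, 0, 0, 0, -0.01], [50, 0, 0, 0, 0, 0.1135, 0], [50, 0, 0, 0, 0, 0.1135, 0], [50, 0, 0, 0, 0, 0.1135, 0], [50, 0, 0, 0, 0, 0.1135, 0], [50, 0, 0, 0, 0, 0.1135, 0], [50, 0, 0, 0, 0, 0.1135, 0], [50, 0, 0, 0, 0, 0, 0], [50, 0, 0, 0, 0, 0, 0]]]'

```text
time_s: 6.58
position: [0.5977, 0.0456, 0.151]
tcp_rot: [-179.7, -38.9, 89.1]
ft_force: [1.3, 0.8, -0.7]
opening: 0.0595
finger_force: 20.0
```

```bash
cat > st.py <<'E'
# world target of toe in tray frame -> shift in tool axes
import sys
from h import *
from scipy.spatial.transform import Rotation as R
O=np.array([597.5,12.7,0]);Y=R.from_euler("z",88.8,degrees=True).as_matrix()
def go(xt,zt,off):
    s=bot.get_state();A=R.from_euler("xyz",s["tcp_rot"],degrees=True).as_matrix();p=np.array(s["position"])*1000
    toe=p+A@np.array(off);B=Y.T@A
    print("t",round(s["time_s"],2),"p",p.round(1),"rot",np.round(s["tcp_rot"],1),"F",np.round(s["ft_force"],1),"q",np.round(s["qpos"]).tolist())
    print("toe in tray",(Y.T@(toe-O)).round(1),"tilt",np.degrees(np.arcsin(A[2,0])).round(1),"tool x,y in tray",B[:,0].round(3),B[:,1].round(3))
    print("shift in tool axes",(A.T@(O+Y@np.array([xt,0,zt])-toe)).round(1))
    return s
if __name__=="__main__": a=list(map(float,sys.argv[1:]));go(a[0],a[1],a[2:5])
E
python3 st.py -8 13.2 -52.8 0 -0.8
```

```text
t 6.58 p [597.7  45.6 151. ] rot [-179.7  -38.9   89.1] F [ 1.3  0.8 -0.7] q [-3.0, 23.0, 22.0, 98.0, -46.0, 80.0, 34.0]
toe in tray [ -8.7   0.3 118.5] tilt 38.9 tool x,y in tray [0.778 0.004 0.628] [ 0.008 -1.    -0.003]
shift in tool axes [-65.6   0.7  82.3]
```

Emit:
jog_arm --plan '[[[50, -14, 0.2, 17.5, 0, 0, 0], [50, -14, 0.2, 17.5, 0, 0, 0], [50, -14, 0.2, 17.5, 0, 0, 0], [50, -14, 0, 17.5, 0, 0, 0], [50, -3, 0, 3.8, 0, 0, 0], [50, -2, 0, 2.5, 0, 0, 0], [50, -2, 0, 2.5, 0, 0, 0], [50, -1, 0, 1.3, 0, 0, 0], [50, 0, 0, 0, 0, 0, 0]]]'

```text
time_s: 7.33
position: [0.5996, 0.0474, 0.0512]
tcp_rot: [179.9, -39.0, 89.5]
ft_force: [0.0, 0.0, 0.5]
opening: 0.0592
finger_force: 20.0
```

```bash
python3 st.py -8 13.2 -52.8 0 -0.8; python3 - <<'E'
from h import *
a=[]
for n,(x,y) in(("top",(320,205)),("scene",(330,220))):
    c=bot.capture(n);a.append(cv2.resize(c["color"][y-45:y+45,x-48:x+48,::-1],None,fx=4,fy=4,interpolation=3))
cv2.imwrite("pics/ins.png",cv2.convertScaleAbs(np.hstack(a),alpha=1.5))
E
```

```text
t 7.33 p [599.6  47.4  51.2] rot [179.9 -39.   89.5] F [0.  0.  0.5] q [-2.0, 30.0, 21.0, 101.0, -50.0, 73.0, 42.0]
toe in tray [-6.8 -1.9 18.6] tilt 39.0 tool x,y in tray [0.777 0.01  0.629] [ 0.011 -1.     0.002]
shift in tool axes [-4.3 -1.9  3.5]
```

View pics/ins.png

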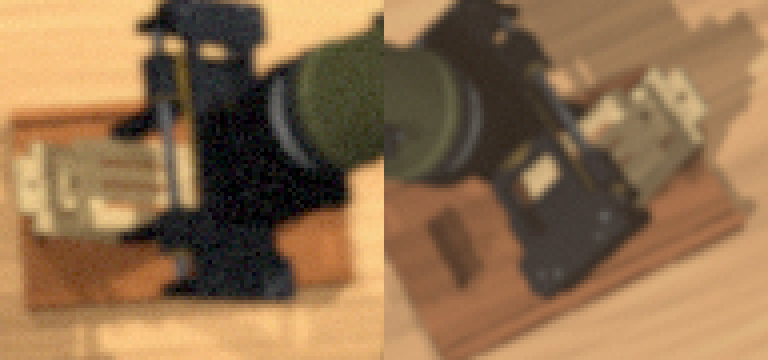

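The long tile is held centrally, its head a little behind the pinned tile's head (top crop about (70,190), scene crop about (620,130)). The way is clear. I'll set the toe down, then slide it.

Emit:
jog_arm --plan '[[[50, -1.4, -0.9, 1.2, 0, 0, 0.005], [50, -1.4, -0.9, 1.2, 0, 0, 0.005], [50, -1.4, 0, 1.1, 0, 0, 0], [50, 0, 0, 0, 0, 0, 0], [50, 0, 0, 0, 0, 0, 0]]]'

```text
time_s: 7.85
position: [0.597, 0.0461, 0.045]
tcp_rot: [-179.5, -39.1, 88.6]
ft_force: [-0.8, -0.1, 2.7]
opening: 0.0593
finger_force: 20.0
```

```bash
python3 st.py -18 13.0 -52.8 0 -0.8
```

```text
t 7.85 p [597.   46.1  45. ] rot [-179.5  -39.1   88.6] F [-0.8 -0.1  2.7] q [-2.0, 30.0, 21.0, 101.0, -50.0, 73.0, 42.0]
toe in tray [-8.1  1.3 12.3] tilt 39.1 tool x,y in tray [ 0.776 -0.002  0.63 ] [ 0.002 -1.    -0.006]
shift in tool axes [-7.3  1.3 -6.8]
```

Emit:
jog_arm --plan '[[[50, -1.3, 0.5, -1.2, 0, 0, 0], [50, -1.4, 0.5, -1.1, 0, 0, 0], [50, -1.4, 0, -1.1, 0, 0, 0], [50, -1.2, 0, -1.0, 0, 0, 0], [50, 0, 0, 0, 0, 0, 0], [50, 0, 0, 0, 0, 0, 0]]]'

```text
time_s: 8.35
position: [0.5983, 0.0389, 0.0449]
tcp_rot: [-179.6, -39.0, 88.6]
ft_force: [0.7, 1.6, 3.3]
opening: 0.0593
finger_force: 20.0
```

Emit:
jog_arm --plan '[[[50, -0.8, 0, -0.6, 0, 0, 0], [50, -0.8, 0, -0.6, 0, 0, 0], [50, 0, 0, 0, 0, 0, 0]]]'

```text
time_s: 8.6
position: [0.598, 0.0372, 0.0449]
tcp_rot: [-179.6, -39.0, 88.6]
ft_force: [0.2, 1.3, 3.6]
opening: 0.0596
finger_force: 20.0
```

Emit:
jog_arm --plan '[[[50, -0.8, 0, -0.6, 0, 0, 0], [50, -0.8, 0, -0.6, 0, 0, 0], [50, 0, 0, 0, 0, 0, 0]]]'

```text
time_s: 8.85
position: [0.5979, 0.0356, 0.045]
tcp_rot: [-179.5, -39.1, 88.7]
ft_force: [0.7, 3.1, 4.3]
opening: 0.0594
finger_force: 20.0
```

```bash
python3 st.py -18 13.0 -52.8 0 -0.8
```

```text
t 8.85 p [597.9  35.6  45. ] rot [-179.5  -39.1   88.7] F [0.7 3.1 4.3] q [-1.0, 31.0, 21.0, 101.0, -50.0, 74.0, 42.0]
toe in tray [-18.6   0.2  12.3] tilt 39.1 tool x,y in tray [ 0.776 -0.002  0.63 ] [ 0.003 -1.    -0.006]
shift in tool axes [ 0.9  0.2 -0.1]
```

Emit:
jog_arm --plan '[[[50, -0.8, 0, -0.6, 0, 0, 0], [50, -0.4, 0, -0.3, 0, 0, 0], [50, 0, 0, 0, 0, 0, 0]]]'

```text
time_s: 9.1
position: [0.5978, 0.0352, 0.0453]
tcp_rot: [-179.5, -39.2, 88.7]
ft_force: [-0.4, 5.3, 4.9]
opening: 0.0596
finger_force: 20.0
```

Emit:
jog_arm --plan '[[[50, -0.8, 0, -0.6, 0, 0, 0], [50, 0, 0, 0, 0, 0, 0]]]'

```text
time_s: 9.27
position: [0.5978, 0.0349, 0.0455]
tcp_rot: [-179.5, -39.2, 88.7]
ft_force: [0.5, 6.8, 4.8]
opening: 0.0592
finger_force: 20.0
```

Emit:
jog_arm --plan '[[[50, 0, 0, 1.9, 0, -0.036, 0], [50, 0, 0, 1.9, 0, -0.036, 0], [50, 0, 0, 1.9, 0, -0.036, 0], [50, 0, 0, 1.9, 0, -0.036, 0], [50, 0, 0, 0, 0, 0, 0]]]'

```text
time_s: 9.68
position: [0.598, 0.0395, 0.0389]
tcp_rot: [-179.7, -30.7, 89.0]
ft_force: [0.1, 3.2, 3.3]
opening: 0.0596
finger_force: 20.0
```

```bash
python3 st.py -18 13.0 -52.8 0 -0.8
```

```text
t 9.68 p [598.   39.5  38.9] rot [-179.7  -30.7   89. ] F [0.1 3.2 3.3] q [-7.0, 28.0, 23.0, 102.0, -44.0, 68.0, 36.0]
toe in tray [-19.   -0.1  12.6] tilt 30.7 tool x,y in tray [0.86  0.003 0.511] [ 0.006 -1.    -0.005]
shift in tool axes [ 1.1 -0.1  0.1]
```

Still butted with a light force. Opening and backing off.

Emit:
jog_arm --plan '[[[75, 0, 0, 0, 0, 0, 0], [75, 0, 0, 0, 0, 0, 0], [75, 0, 0, 0, 0, 0, 0], [75, 0, 0, 0, 0, 0, 0], [75, 0, 0, -4, 0, 0, 0], [75, 0, 0, -10, 0, 0, 0], [75, 0, 0, -20, 0, 0, 0], [75, 0, 0, -30, 0, 0, 0], [75, 0, 0, -30, 0, 0, 0], [75, 0, 0, -30, 0, 0, 0]]]'

```text
time_s: 10.52
position: [0.5971, -0.0281, 0.1466]
tcp_rot: [-179.6, -30.7, 88.7]
ft_force: [-0.1, 0.2, 0.5]
opening: 0.0752
finger_force: 0.0
```

Emit:
jog_arm --plan '[[[87, 0, 0, 0, 0, -0.107, 0], [87, 0, 0, 0, 0, -0.107, 0], [87, 0, 0, 0, 0, -0.107, 0], [87, 0, 0, 0, 0, -0.107, 0], [87, 0, 0, 0, 0, -0.107, 0], [87, 0, 0, 0, 0, 0, 0.12], [87, 0, 0, 0, 0, 0, 0.12], [87, 0, 0, 0, 0, 0, 0.12], [87, 0, 0, 0, 0, 0, 0.12], [87, 0, 0, 0, 0, 0, 0.12]]]'

```text
time_s: 11.35
position: [0.5974, -0.0273, 0.1458]
tcp_rot: [-179.7, 0.1, 54.1]
ft_force: [0.1, 0.5, -0.0]
opening: 0.0873
finger_force: 0.0
```

Emit:
jog_arm --plan '[[[87, -35.8, 13.7, 0, 0, 0, 0], [87, -35.8, 13.7, 0, 0, 0, 0], [87, -35.8, 13.7, 0, 0, 0, 0], [87, -35.8, 13.7, 0, 0, 0, 0], [87, -35.8, 13.7, 0, 0, 0, 0], [87, -35.8, 13.7, 0, 0, 0, 0], [87, -35.8, 13.7, 0, 0, 0, 0], [87, -35.8, 13.7, 0, 0, 0, 0], [87, 0, 0, 20, 0, 0, 0.054], [87, 0, 0, 20, 0, 0, 0.054]]]'

```text
time_s: 12.18
position: [0.5188, -0.3289, 0.1068]
tcp_rot: [-179.9, 0.2, 47.8]
ft_force: [1.0, 1.1, -2.4]
opening: 0.0872
finger_force: 0.0
```

Emit:
jog_arm --plan '[[[87, 0, 0, 10, 0, 0, 0], [87, 0, 0, 0, 0, 0, 0]]]'

```text
time_s: 12.35
position: [0.5185, -0.3224, 0.0927]
tcp_rot: [-179.4, 0.2, 48.4]
ft_force: [-1.0, 0.4, 0.8]
opening: 0.0873
finger_force: 0.0
```

```bash
python3 - <<'E'
from h import *
from scipy.spatial.transform import Rotation as R
s=bot.get_state();A=R.from_euler("xyz",s["tcp_rot"],degrees=True).as_matrix()
print(s["position"],s["tcp_rot"],"shift",(A.T@(np.array([518.5,-323.6,2.7])-1000*np.array(s["position"]))).round(1))
a=[]
for n,(x,y) in(("top",(312,210)),("scene",(330,220))):
    c=bot.capture(n);a.append(cv2.resize(c["color"][y-35:y+35,x-48:x+48,::-1],None,fx=4,fy=4,interpolation=3))
cv2.imwrite("pics/pl1.png",cv2.convertScaleAbs(np.hstack(a),alpha=1.5))
E
```

```text
[ 0.51847112 -0.32244734  0.09267866] [-179.40908412    0.21678906   48.4012482 ] shift [-0.5  1.7 90. ]
```

View pics/pl1.png

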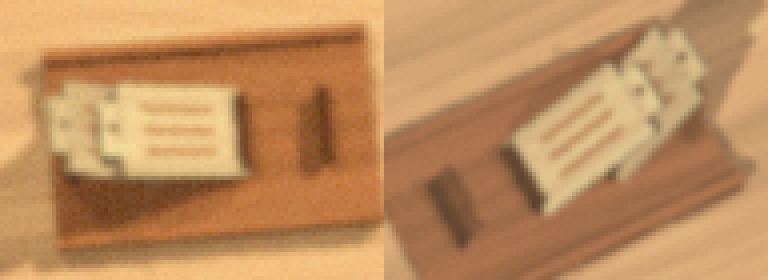

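The long tile sits in the middle row. Its toe is at the cleat (crop (243,130)), it is square, and its head rests on the pinned tile. Next I pick the short tile.

Emit:
jog_arm --plan '[[[87, -0.4, 1, 20, 0, 0, 0], [87, 0, 0, 20, 0, 0, 0], [87, 0, 0, 18, 0, 0, 0], [87, 0, 0, 15, 0, 0, 0], [87, 0, 0, 8, 0, 0, 0], [87, 0, 0, 5, 0, 0, 0], [87, 0, 0, 3.3, 0, 0, 0], [87, 0, 0, 0, 0, 0, 0]]]'

```text
time_s: 13.12
position: [0.5206, -0.324, 0.0059]
tcp_rot: [-179.7, 0.1, 48.4]
ft_force: [0.4, -0.4, -0.9]
opening: 0.0868
finger_force: 0.0
```

Emit:
jog_arm --plan '[[[50, 0, 0, 0, 0, 0, 0], [50, 0, 0, 0, 0, 0, 0], [50, 0, 0, 0, 0, 0, 0], [50, 0, 0, 0, 0, 0, 0], [50, 0, 0, 0, 0, 0, 0], [50, 0, 0, 0, 0, 0, 0]]]' --grip_force 20

```text
time_s: 13.62
position: [0.5203, -0.3241, 0.0058]
tcp_rot: [-179.7, 0.1, 48.4]
ft_force: [-0.0, 0.3, 1.2]
opening: 0.0588
finger_force: 20.0
```

TCP is at 5.8 mm, so the tips hold only the top of the tile. I'll regrip deeper.

Emit:
jog_arm --plan '[[[75, 0, 0, 0, 0, 0, 0], [75, 0, 0, 0, 0, 0, 0], [75, 0, 0, 0, 0, 0, 0], [75, 0, 0, 1.8, 0, 0, 0], [75, 0, 0, 1.6, 0, 0, 0], [50, 0, 0, 0, 0, 0, 0], [50, 0, 0, 0, 0, 0, 0], [50, 0, 0, 0, 0, 0, 0], [50, 0, 0, 0, 0, 0, 0], [50, 0, 0, 0, 0, 0, 0]]]'

```text
time_s: 14.45
position: [0.5201, -0.3239, 0.002]
tcp_rot: [-179.7, 0.1, 48.4]
ft_force: [0.4, 0.3, -0.1]
opening: 0.0595
finger_force: 20.0
```

```bash
python3 st.py -18 13.0 0 0 0
```

```text
t 14.45 p [ 520.1 -323.9    2. ] rot [-1.797e+02  1.000e-01  4.840e+01] F [ 0.4  0.3 -0.1] q [-1.0, 30.0, 39.0, 102.0, -22.0, 56.0, 4.0]
toe in tray [-338.2   70.4    2. ] tilt -0.1 tool x,y in tray [ 0.761 -0.649 -0.003] [-0.649 -0.761 -0.006]
shift in tool axes [ 289.3 -154.2  -10.7]
```

Emit:
jog_arm --plan '[[[50, 0, 0, -20, 0, 0, 0], [50, 0, 0, -26, 0, 0, -0.1175], [50, 0, 0, -26, 0, 0, -0.1175], [50, 0, 0, -26, 0, 0, -0.1175], [50, 0, 0, -26, 0, 0, -0.1175], [50, 0, 0, -26, 0, 0, -0.1175], [50, 0, 0, 0, 0, 0, -0.1175], [50, 0, 0, 0, 0, 0, 0]]]'

```text
time_s: 15.12
position: [0.5219, -0.325, 0.1543]
tcp_rot: [-179.9, -0.1, 88.9]
ft_force: [-0.4, 1.1, -1.0]
opening: 0.0598
finger_force: 20.0
```

Emit:
jog_arm --plan '[[[50, 39.5, 8.8, 0, 0, 0, 0], [50, 39.5, 8.8, 0, 0, 0, 0], [50, 39.5, 8.8, 0, 0, 0, 0], [50, 39.5, 8.8, 0, 0, 0, 0], [50, 39.5, 8.8, 0, 0, 0, 0], [50, 39.5, 8.8, 0, 0, 0, 0], [50, 39.5, 8.8, 0, 0, 0, 0], [50, 39.5, 8.8, 0, 0, 0, 0], [50, 0, 0, 0, 0, 0, 0]]]'

```text
time_s: 15.87
position: [0.5988, 0.0027, 0.1504]
tcp_rot: [-179.5, -0.5, 89.3]
ft_force: [-0.7, 2.1, -1.3]
opening: 0.0594
finger_force: 20.0
```

Emit:
jog_arm --plan '[[[50, 0, 0, 0, 0, 0.1135, 0], [50, 0, 0, 0, 0, 0.1135, 0], [50, 0, 0, 0, 0, 0.1135, 0], [50, 0, 0, 0, 0, 0.1135, 0], [50, 0, 0, 0, 0, 0, 0], [50, 0, 0, 0, 0, 0, 0], [50, 0, 0, 0, 0, 0, 0]]]'

```text
time_s: 16.45
position: [0.598, -0.0086, 0.1517]
tcp_rot: [-179.5, -26.0, 88.5]
ft_force: [0.5, 0.5, -0.4]
opening: 0.0593
finger_force: 20.0
```

```bash
python3 st.py -64 13.6 -45.9 0 -1.5
```

```text
t 16.45 p [598.   -8.6 151.7] rot [-179.5  -26.    88.5] F [ 0.5  0.5 -0.4] q [-7.0, 20.0, 25.0, 96.0, -34.0, 77.0, 27.0]
toe in tray [-63.1  -0.8 132.9] tilt 26.0 tool x,y in tray [ 0.898 -0.004  0.439] [-0.001 -1.    -0.008]
shift in tool axes [-53.2   0.2 106.8]
```

Emit:
jog_arm --plan '[[[50, -9, 0, 18.2, 0, 0, 0], [50, -9, 0, 18.2, 0, 0, 0], [50, -9, 0, 18.2, 0, 0, 0], [50, -9, 0, 18.2, 0, 0, 0], [50, -9, 0, 18.2, 0, 0, 0], [50, -2.5, 0, 5, 0, 0, 0], [50, -2, 0, 4, 0, 0, 0], [50, -1.5, 0, 3, 0, 0, 0], [50, 0, 0, 0, 0, 0, 0], [50, 0, 0, 0, 0, 0, 0]]]'

```text
time_s: 17.28
position: [0.5983, -0.0099, 0.0384]
tcp_rot: [-179.7, -26.1, 88.7]
ft_force: [-0.2, -0.6, -0.5]
opening: 0.0596
finger_force: 20.0
```

```bash
python3 st.py -64 13.6 -45.9 0 -1.5
```

```text
t 17.28 p [598.3  -9.9  38.4] rot [-179.7  -26.1   88.7] F [-0.2 -0.6 -0.5] q [-5.0, 27.0, 23.0, 101.0, -39.0, 67.0, 35.0]
toe in tray [-64.5  -1.2  19.6] tilt 26.1 tool x,y in tray [ 0.898 -0.002  0.44 ] [-0.    -1.    -0.005]
shift in tool axes [-2.2 -1.1  5.6]
```

Emit:
jog_arm --plan '[[[50, -0.8, -1, 2, 0, 0, 0], [50, -0.8, 0, 2, 0, 0, 0], [50, -0.8, 0, 1.8, 0, 0, 0], [50, 0, 0, 0, 0, 0, 0], [50, 0, 0, 0, 0, 0, 0]]]'

```text
time_s: 17.7
position: [0.597, -0.0094, 0.0317]
tcp_rot: [-179.7, -26.2, 88.6]
ft_force: [-0.4, 1.3, 2.7]
opening: 0.0597
finger_force: 20.0
```

```bash
python3 st.py -73 13.2 -45.9 0 -1.5
```

```text
t 17.7 p [597.   -9.4  31.7] rot [-179.7  -26.2   88.6] F [-0.4  1.3  2.7] q [-5.0, 28.0, 23.0, 101.0, -39.0, 67.0, 35.0]
toe in tray [-64.    0.2  12.8] tilt 26.2 tool x,y in tray [ 0.897 -0.003  0.441] [-0.001 -1.    -0.005]
shift in tool axes [-7.9  0.2 -4.3]
```

Emit:
jog_arm --plan '[[[50, -1.7, 0, -0.9, 0, 0, 0], [50, -1.8, 0, -0.9, 0, 0, 0], [50, -1.8, 0, -0.9, 0, 0, 0], [50, -1.3, 0, -0.7, 0, 0, 0], [50, 0, 0, 0, 0, 0, 0], [50, 0, 0, 0, 0, 0, 0]]]'

```text
time_s: 18.2
position: [0.5966, -0.0169, 0.0315]
tcp_rot: [-179.6, -26.2, 88.6]
ft_force: [0.1, 3.4, 5.0]
opening: 0.0597
finger_force: 20.0
```

Emit:
jog_arm --plan '[[[50, -0.9, 0, -0.45, 0, 0, 0], [50, -0.9, 0, -0.45, 0, 0, 0], [50, 0, 0, 0, 0, 0, 0]]]'

```text
time_s: 18.45
position: [0.5965, -0.0172, 0.0318]
tcp_rot: [-179.6, -26.3, 88.7]
ft_force: [0.6, 5.2, 5.5]
opening: 0.0595
finger_force: 20.0
```

Emit:
jog_arm --plan '[[[50, -0.9, 0, -0.45, 0, 0, 0], [50, -0.9, 0, -0.45, 0, 0, 0], [50, 0, 0, 0, 0, 0, 0]]]'

```text
time_s: 18.7
position: [0.5965, -0.0174, 0.0322]
tcp_rot: [-179.6, -26.4, 88.7]
ft_force: [0.2, 8.9, 5.5]
opening: 0.0593
finger_force: 20.0
```

Emit:
jog_arm --plan '[[[50, -0.9, 0, -0.45, 0, 0, 0], [50, 0, 0, 0, 0, 0, 0]]]'

```text
time_s: 18.87
position: [0.5965, -0.0175, 0.0323]
tcp_rot: [-179.6, -26.5, 88.7]
ft_force: [2.0, 9.9, 6.3]
opening: 0.0597
finger_force: 20.0
```

```bash
python3 st.py -73 13.2 -45.9 0 -1.5
```

```text
t 18.87 p [596.5 -17.5  32.3] rot [-179.6  -26.5   88.7] F [2.  9.9 6.3] q [-4.0, 28.0, 23.0, 101.0, -39.0, 68.0, 36.0]
toe in tray [-72.    0.4  13.2] tilt 26.5 tool x,y in tray [ 0.895 -0.001  0.446] [ 0.002 -1.    -0.007]
shift in tool axes [-0.9  0.4 -0.5]
```

Emit:
jog_arm --plan '[[[50, 0, 0, 1.7, 0, -0.037, 0], [50, 0, 0, 1.7, 0, -0.037, 0], [50, 0, 0, 1.7, 0, -0.037, 0], [50, 0, 0, 1.7, 0, -0.036, 0], [50, 0, 0, 0, 0, 0, 0]]]'

```text
time_s: 19.28
position: [0.5966, -0.0157, 0.0253]
tcp_rot: [-179.7, -17.8, 88.9]
ft_force: [1.0, 9.1, 4.2]
opening: 0.0595
finger_force: 20.0
```

```bash
python3 st.py -73 13.2 -45.9 0 -1.5; python3 - <<'E'
from h import *
a=[]
for n,(x,y) in(("top",(335,210)),("scene",(315,225))):
    c=bot.capture(n);a.append(cv2.resize(c["color"][y-40:y+40,x-38:x+38,::-1],None,fx=5,fy=5,interpolation=3))
cv2.imwrite("pics/ins2.png",cv2.convertScaleAbs(np.hstack(a),alpha=2))
E
```

```text
t 19.28 p [596.6 -15.7  25.3] rot [-179.7  -17.8   88.9] F [1.  9.1 4.2] q [-11.0, 26.0, 25.0, 102.0, -32.0, 62.0, 28.0]
toe in tray [-72.6   0.2  12.7] tilt 17.8 tool x,y in tray [0.952 0.002 0.305] [ 0.004 -1.    -0.006]
shift in tool axes [-0.3  0.2 -0.6]
```

View pics/ins2.png

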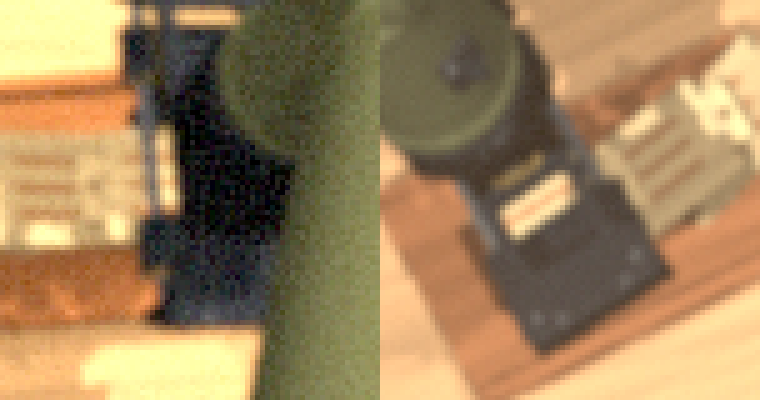

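The gripper hides the toe. I'll release, back off and check.

Emit:
jog_arm --plan '[[[75, 0, 0, 0, 0, 0, 0], [75, 0, 0, 0, 0, 0, 0], [75, 0, 0, 0, 0, 0, 0], [75, 0, 0, 0, 0, 0, 0], [75, 0, 0, -4, 0, 0, 0], [75, 0, 0, -10, 0, 0, 0], [75, 0, 0, -20, 0, 0, 0], [75, 0, 0, -30, 0, 0, 0], [75, 0, 0, -30, 0, 0, 0], [75, 0, 0, -30, 0, 0, 0]]]'

```text
time_s: 20.22
position: [0.596, -0.0586, 0.1451]
tcp_rot: [-179.6, -17.7, 88.6]
ft_force: [1.4, -0.2, 0.7]
opening: 0.075
finger_force: 0.0
```

Emit:
jog_arm --plan '[[[75, -35, 0, -10, 0, 0, 0], [75, -35, 0, -10, 0, 0, 0], [75, -35, 0, -10, 0, 0, 0], [75, -35, 0, 0, 0, 0, 0], [75, -35, 0, 0, 0, 0, 0], [75, -35, 0, 0, 0, 0, 0], [75, 0, 0, 0, 0, 0, 0]]]'

```text
time_s: 20.8
position: [0.5873, -0.2763, 0.1057]
tcp_rot: [-179.4, -17.3, 88.0]
ft_force: [-1.1, -1.4, -0.9]
opening: 0.075
finger_force: 0.0
```

```bash
python3 - <<'E'
from h import *
a=[]
for n,(x,y) in(("top",(325,208)),("scene",(320,225))):
    c=bot.capture(n);a.append(cv2.resize(c["color"][y-35:y+35,x-38:x+38,::-1],None,fx=5,fy=5,interpolation=3))
    if n=="top":
        L=cv2.cvtColor(c["color"],cv2.COLOR_RGB2LAB)[:,:,0]
        for y in(201,205,209,213):print(L[y,330:362].tolist())
    O=np.array([.5975,.0127,0]);
    for xt in(-.079,-.071,-.024,-.016):
        print(n,xt,[proj(c,O+[xt*.0209-yt,xt*.9998-yt*-.0209*-1,.025]).round(1).tolist() for yt in(.025,-.025)])
cv2.imwrite("pics/fin.png",cv2.convertScaleAbs(np.hstack(a),alpha=1.6))
E
```

```text
[132, 134, 134, 135, 136, 133, 135, 139, 147, 154, 155, 144, 121, 98, 67, 62, 70, 88, 96, 101, 96, 100, 99, 102, 103, 103, 105, 117, 129, 137, 141, 140]
[148, 148, 148, 148, 147, 148, 145, 146, 152, 153, 153, 143, 124, 105, 76, 65, 68, 82, 91, 93, 93, 97, 96, 94, 94, 92, 96, 108, 123, 136, 143, 145]
[157, 158, 157, 155, 158, 156, 154, 156, 156, 158, 156, 154, 139, 109, 82, 64, 66, 79, 86, 97, 92, 98, 100, 102, 101, 100, 100, 110, 125, 138, 147, 147]
[148, 150, 151, 150, 149, 151, 151, 151, 153, 154, 156, 152, 140, 117, 95, 74, 63, 70, 83, 87, 94, 99, 95, 97, 98, 98, 97, 97, 109, 125, 139, 147]
top -0.079 [[347.7, 214.4], [345.1, 196.2]]
top -0.071 [[344.7, 214.7], [342.1, 196.4]]
top -0.024 [[327.0, 216.3], [324.5, 198.0]]
top -0.016 [[324.0, 216.6], [321.5, 198.3]]
scene -0.079 [[292.0, 229.4], [301.4, 244.4]]
scene -0.071 [[294.8, 228.1], [304.2, 243.1]]
scene -0.024 [[310.7, 220.8], [320.3, 235.5]]
scene -0.016 [[313.4, 219.6], [323.0, 234.2]]
```

View pics/fin.png

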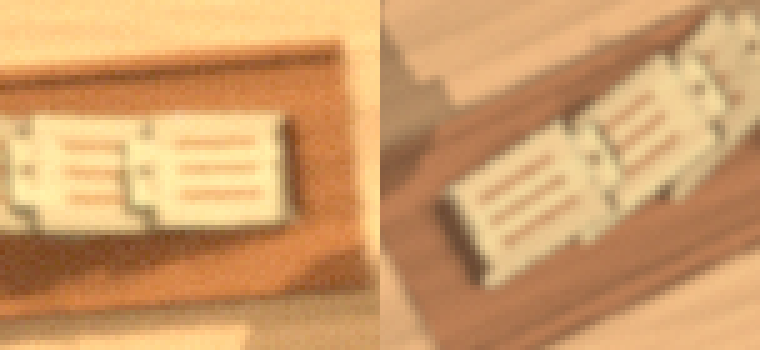

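The short tile's toe edge meets the cleat at top crop (285,165). To tell "under the lip" from "against the lip", I check its head position, using the long tile as a reference.

```bash
python3 - <<'E'
from h import *
c=bot.capture("top");s=bot.capture("scene")
L=cv2.cvtColor(c["color"],cv2.COLOR_RGB2LAB)[:,:,0]
for y in(203,207,210):print(y,"short",L[y,307:320].tolist(),"long",L[y,284:296].tolist())
O=np.array([.5975,.0127]);
def tr(p): d=p[:2]-O;return 1000*np.array([d@[.0209,.9998],d@[-.9998,.0209]]).round(4)
for u in(311.5,312,312.5,313):print("short head x",u,tr(ray(c,(u,207),.040)))
for u in(288,289,290):print("long head x",u,tr(ray(c,(u,208),.065)))
# scene: shifted expectations
for xt in(-73.2,-70):
    for yt in(18,-18):
        w=O+np.array([.0209,.9998])*(xt+85)/1000+np.array([-.9998,.0209])*yt/1000;print("scene head corner",xt,yt,((proj(s,[*w,.043])-[282,190])*5+[380,0]).round())
for yt in(18,-18):
        w=O+np.array([.0209,.9998])*(-18+89.2)/1000+np.array([-.9998,.0209])*yt/1000;print("scene long head corner",yt,((proj(s,[*w,.0685])-[282,190])*5+[380,0]).round())
E
```

```text
203 short [148, 145, 141, 132, 128, 138, 154, 161, 158, 160, 159, 158, 156] long [136, 134, 127, 121, 125, 143, 157, 160, 155, 150, 151, 155]
207 short [135, 132, 132, 119, 115, 128, 143, 140, 126, 128, 139, 147, 156] long [135, 133, 121, 108, 111, 129, 141, 132, 124, 131, 145, 152]
210 short [154, 149, 145, 134, 124, 120, 140, 156, 159, 153, 152, 150, 157] long [142, 139, 135, 126, 124, 139, 156, 159, 157, 154, 152, 156]
short head x 311.5 [13.6 -0.7]
short head x 312 [12.3 -0.5]
short head x 312.5 [11.  -0.4]
short head x 313 [ 9.7 -0.3]
long head x 288 [73.9  1.7]
long head x 289 [71.4  1.9]
long head x 290 [68.8  2.1]
scene head corner -73.2 18 [592. 119.]
scene head corner -73.2 -18 [625. 173.]
scene head corner -70 18 [597. 117.]
scene head corner -70 -18 [630. 170.]
scene long head corner 18 [693.  49.]
scene long head corner -18 [728. 102.]
```

Head spacing is 60.3 mm against 59.5 mm expected with both tiles home, so both toes are under their lips. Handing in.

```bash
python3 -c "
from cell import bot
print(bot.sign_off())"
```

```text
the job is handed in; nothing more can be done
None
```

I set the longer tile in the middle row and the shorter in the right-hand row, and handed the job in at about 21 s. I felt both toes butt gently, and the camera check has both home under their lips; the hand-in returned no verdict.

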